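# Free the ratchet pawl and push the hold-down arm onto the carving blank

### The job

Clamp the carving blank in the ratchet hold-down with fingertip presses only: press the thumb pad at the side of the column down until the ratchet pawl snaps over and frees the arm, then push the T-handle all the way down past the ratchet teeth to its stop, and let go, so that the arm stays down with its rubber foot pressed on the blank. Do not force the arm while it is still locked, grip or lift nothing, push no harder than it needs, and leave the blank and the other things where they lie.

Things in the scene. Friction and masses are not known exactly. Their poses are not given: they have to be found in the camera images.
- clamp: Bench hold-down clamp, fixed. Plywood bed 255 x 136 x 18 mm, from x = -195 to +60 mm of the origin; a grey steel column of two cheeks (45 mm wide in y, 32 in x at the head, 224 high) stands at the origin, toothed sector and rocking pawl between the cheeks. Origin: table top under the arm pivot. -x runs along the arm to the T-handle, z up; thumb pad on the -y side.
- pivot (a point): Axis of the arm, 75 mm above the table over the clamp's origin, with the clamp's axes. T-handle centre at arm angle q, with b = 0.50 - q: 205 cos b - 45 sin b mm from here toward the clamp's -x and 205 sin b + 45 cos b mm higher. At the bottom stop it is 120 mm above the table.
- pawl (a joint): Angle of the rocking pawl, rad. 0 (start): rear nose in the teeth, arm locked against going down. Past 0.16 a spring snaps it over to 0.32: front nose in the teeth, the arm clicks down freely and is locked against rising. It stays at either end by itself; it may pause near 0.20, nose on a tooth tip, until the arm moves.
- thumb_pad (a point): Centre of the upper face of the pawl's thumb pad, ribbed dark steel, 32 (x) x 28 (y) x 7 mm, 66 mm ahead of the pawl's axis and 41 mm to the clamp's -y side, open from above and below. Pressing it down tips the pawl: 2 to 4 N. From pawl 0 to 0.32 it sinks 21 mm, from 193 to 172 mm above the table, under 2 mm sideways. Axes turn with the pawl.
- clamp_arm (a joint): Angle of the arm, rad. 0: fully raised, 0.50: level, bottom stop. Starts near 0.03, 0.14 or 0.25 (a tooth). Friction holds it while the foot is clear; the foot meets the blank at about 0.36. The last tooth catches beyond about 0.47; let go there, the arm rises to rest at about 0.445. Let go earlier, it rises to the tooth before, near 0.34, without clamping.
- handle (a point): Centre of the T-handle at the arm's end: black rubber bar, 100 mm long along the clamp's y axis, 25 mm thick (its top is 12.5 mm above this point). Pushing it down takes about 3 N at first, 10 to 15 N at the stop. Its axes turn with the arm.
- clamp_foot: Sprung rubber foot, 25 mm across, on a steel spindle through the arm 95 mm ahead of the arm pivot; origin on the arm's centre line, z along the spindle. Its face is 30 mm below the origin and is pushed up to 16 mm against about 1.4 N per mm. It presses the blank with about 13 N when the arm rests on its last tooth.
- blank: Carving blank: plain lime-wood block 45 (x) x 120 (y) x 40 mm high, loose, lying across the bed under the foot. Origin: centre of its underside. It is already in place and only gets clamped.
- pencil: Pencil, 123 mm long, loose on the bed in front of the blank. Origin: centre of its underside. Leave alone.
- screw_tin: Open round tin of screw eyes, 70 mm across, 22 mm high, loose beside the column. Origin: centre of its underside. Leave alone.
- limb_c: Carved wooden puppet limb, 131 mm long, 22 mm high, loose beside the bed. Origin: centre of its underside. Leave alone.
- pliers: Combination pliers, 168 mm long, 13 mm high, loose on the table in front of the bed, below the T-handle. Origin: centre of the underside. Leave alone.
- sanding_block: Cork sanding block, 62 x 112 x 36 mm, loose on the table to the left of the clamp. Origin: centre of its underside. Leave alone.

How it is judged:
By the outcome, as a careful person would: the job done as asked, in the order asked, and still so for the second after the job is handed in, with the robot touching nothing.
It also fails if it takes over 48 s, if anything falls off the work surface, if the arm or the gripper's body presses on something with over 40 N, if the wrist force passes 120 N, or if a joint passes its speed limit or range.

### The arm

A 6-joint arm with a two-finger parallel gripper is mounted at the origin on the work surface; the furniture and walls round the work are solid. World frame = base frame: x ahead of the robot, y to its left, z up, the work surface at z = 0. Lengths are in mm, angles in rad, forces in N, time in s.
With the tool pointing down it reaches from about 275 to 1000 mm from the base axis. Payload 8.4 kg.
Tool frame: the origin (TCP) lies midway between the tips of the shut fingers; the grasp point (between the pads) lies 19 mm behind it; z points along the fingers, y is the line along which they close (so a half turn about z gives the same grasp; the last joint's range is limited). The gripper opens to 85 mm and grips with 20 to 120 N. Pads are 22 mm wide; open, the fingers measure 114 mm over their backs; the gripper's body (76 mm by 85 mm) begins 54 mm behind the grasp point. The pads swing forward as they close: fully open they stand 13 mm farther back than shut.
Start: joints at [1.336, 0.353, 1.633, -0, 1.155, -0.002], TCP at [144.188, 608.143, 231.281] pointing down, gripper open.
Joint ranges: [-2.63, 2.63], [-0.92, 2.1], [0.06, 2.66], [-1.3, 4.44], [0, 2.69], [-3.02, 3.02]. Speed limits (rad/s): [2.22, 2.22, 2.79, 3.14, 3.14, 3.14].

### API

Orientations are given as [roll, pitch, yaw] about the fixed x, y, z axes, in that order (R = Rz(yaw) Ry(pitch) Rx(roll)).
In Python, from rig import monitor, imaging, r gives the robot as it stands.
- The arm moves only by the tool drive_tool, never from a script. Its argument "plan" is a list of rows, each an object of numbers: "x", "y", "z": the shift along the tool's x, y, z in units of 50 mm (1.0 is 50 mm); "ax", "ay", "az": the turn, a rotation vector about the tool's x, y, z in units of 6 degrees (1.0 is 6 degrees); "hand": the finger opening in mm, from 0 to 85.4. In form: [{"x": .., "y": .., "z": .., "ax": .., "ay": .., "az": .., "hand": ..}, ...]. A call has 1 to 8 rows; each row is the pose to reach, as a shift and turn from the pose commanded when the call began, along the tool's axes at that moment; what a row does not reach only later rows make up. A row lasts 1/10 s, in which the tool goes at most 50 mm and 8.59 degrees, less where a joint would pass 70% of its speed; a pose out of reach is approached as far as the arm can. A call with a gripper value outside its range is refused whole. The fingers move at their own pace and stop on an object; "grip_force" is the grip in N (left out, the last holds). Time passes only in rows, so rows that repeat a pose let the fingers close. It gives the time, the measured TCP pose, the force, the opening and the grip force at its end, in the units of the state.
- monitor.sense(): the state, without advancing time (a new reading comes with each control period).
- imaging.grab_frame(name): name is "scene" or "side" or "wrist"; returns the picture (480x640x3 uint8, red, green, blue); there is no depth.
- imaging.camera_info(name): a dict with "mtx" (3x3 intrinsics, pixels), "R" (3x3) and "t" (3): a world point X has camera coordinates R X + t. Camera axes: x right, y down, z forward; pixel columns grow to the right and rows downward; lengths in mm; the calibration is good to about 2 mm. A picture is of the moment at which its call begins: read the wrist's pose just before it. camera_info takes no time and is no camera call; for the wrist camera it gives the pose at the moment of the call.
- r.sign_off(): hands the job in; it is judged then, once.
The state is a dict: "clock": time; "qpos": joint angles; "qvel": joint speeds; "joint_efforts": joint torques, N m; "eef_pos": TCP position; "tcp_rot": TCP orientation; "contact_force": force on the tool from outside, world axes, zero at the start; "wrist_torque": the same for the moment, N m; "opening": opening from 0.0 (shut) to 1.0 (fully open); "grasp_force": force on a finger pad.
Only numpy, scipy, OpenCV 4.12 (cv2) and the standard library are available. Lean on these libraries where they do the work, as an engineer would, in place of code of your own. Each camera call takes 0.05 s, during which the arm holds its last target. There are 200 camera calls.

## Working session

There is one attempt and no reset: what is moved stays moved. The work goes in short steps, Python scripts to look and compute and a tool call to move; the robot and the scene stay as the last step left them, time stands still between calls to the robot, and variables do not carry over. Pictures are saved under pics/ and viewed, at most 10 in all, crops included, and the job is handed in when it is done.

Besides the shell and the picture viewer there is one more tool, called after "Call:" by a JSON object that holds its "api" and its "payload", one argument or row to a line. drive_tool: Moves the arm, as the interface text tells. Its arguments: {"type":"object","properties":{"plan":{"type":"array","items":{"type":"object","properties":{"x":{"type":"number"},"y":{"type":"number"},"z":{"type":"number"},"ax":{"type":"number"},"ay":{"type":"number"},"az":{"type":"number"},"hand":{"type":"number"}}}},"grip_force":{"type":"number"}},"required":["plan"]}

```bash
mkdir -p pics
python3 - <<'E'
from rig import monitor, imaging, r
import cv2
s=monitor.sense(); print(s)
for n in("scene","side"):
    im=imaging.grab_frame(n); cv2.imwrite(f"pics/{n}0.png",im[:,:,::-1]); c=imaging.camera_info(n); print(n,c)
E
```

```text
{'clock': 0.0, 'qpos': array([ 1.33560833e+00,  3.53656165e-01,  1.63414609e+00,  3.80324285e-05,
        1.15518499e+00, -2.38109922e-03]), 'qvel': array([ 0.00068388,  0.00134367,  0.00172099, -0.00032415,  0.00243585,
       -0.00071996]), 'joint_efforts': array([-5.13411269e-04, -6.05244684e+01, -3.42069697e+01, -7.66522317e-05,
        9.20607214e-03, -2.70079681e-05]), 'eef_pos': array([144.05886432, 607.67915381, 230.55155393]), 'tcp_rot': array([-3.14019815e+00, -3.80938269e-05,  2.90877035e+00]), 'contact_force': array([ 0.01823602,  0.18779536, -0.40667077]), 'wrist_torque': array([-0.02178279,  0.069653  ,  0.02171069]), 'grasp_force': 0.0, 'opening': 0.998341337497556}
scene {'mtx': array([[465.83762961,   0.        , 318.18445567],
       [  0.        , 465.83762961, 240.7430932 ],
       [  0.        ,   0.        ,   1.        ]]), 'R': array([[-0.71366559, -0.70034098,  0.01428092],
       [-0.43517087,  0.4272903 , -0.79249562],
       [ 0.54891506, -0.57179149, -0.60971038]]), 't': array([343.33983439, 281.59552445, 707.3925264 ])}
side {'mtx': array([[541.13675699,   0.        , 318.6039381 ],
       [  0.        , 541.13675699, 243.70232841],
       [  0.        ,   0.        ,   1.        ]]), 'R': array([[-0.9998332 , -0.01438713,  0.01125057],
       [-0.01790779,  0.65123163, -0.7586677 ],
       [ 0.00358832, -0.75874263, -0.65138065]]), 't': array([ 429.84266114,  107.57567403, 1193.82150918])}
```

View pics/scene0.png

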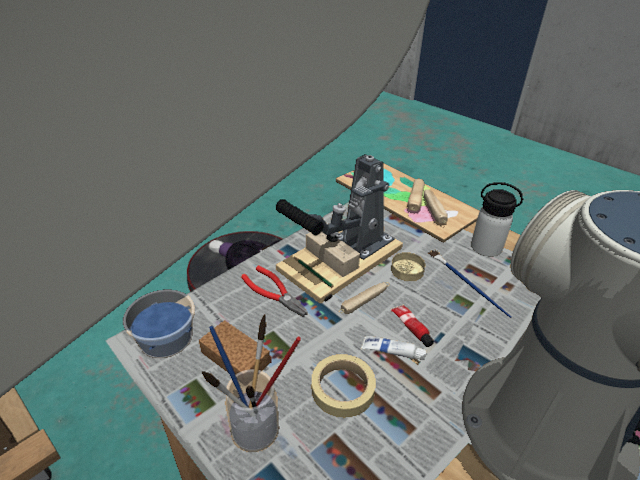

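View pics/side0.png

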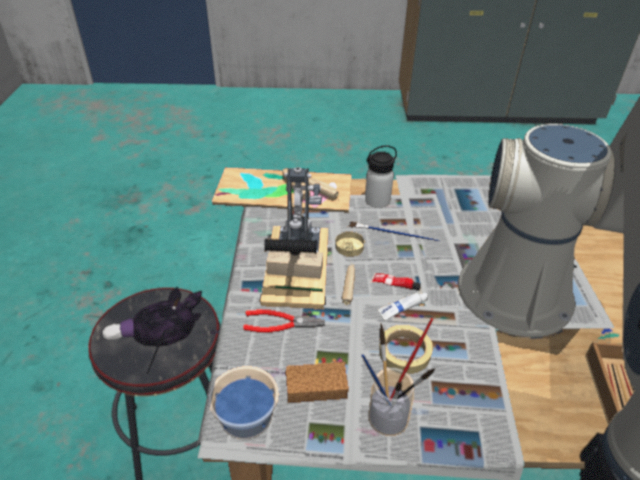

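The clamp stands with its handle toward world +y (side view: column top about (298,172), handle about (291,244), bed corners about (263,302) and (325,305)). The scene view shows the pad side facing the robot. Next, enlarged crops.

Run:
```python
import cv2,numpy as np
a=cv2.imread("pics/scene0.png")[145:305,260:420]; b=cv2.imread("pics/side0.png")[160:320,220:380]
cv2.imwrite("pics/crop0.png",np.hstack([cv2.resize(x,None,fx=2.5,fy=2.5,interpolation=cv2.INTER_CUBIC) for x in(a,b)]))
```

```text
(no output)
```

View pics/crop0.png

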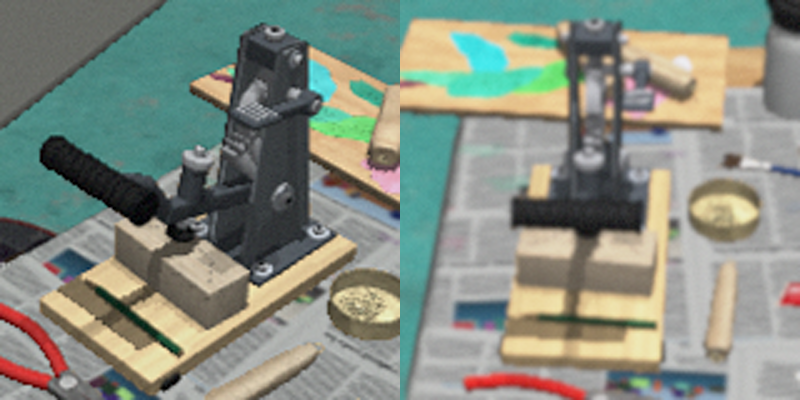

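```bash
cat > h.py <<'E'
import numpy as np
from rig import monitor, imaging, r
def ray(n,uv,c=None):
    c=c or imaging.camera_info(n); d=c["R"].T@np.linalg.solve(c["mtx"],[*uv,1]); return -c["R"].T@c["t"],d
def plane(n,uv,z,c=None):
    o,d=ray(n,uv,c); return o+d*(z-o[2])/d[2]
def tri(*nu):
    A=0;b=0
    for n,uv in nu:
        o,d=ray(n,uv); d=d/np.linalg.norm(d); P=np.eye(3)-np.outer(d,d); A=A+P;b=b+P@o
    return np.linalg.solve(A,b)
def proj(n,X):
    c=imaging.camera_info(n); p=c["mtx"]@(c["R"]@X+c["t"]); return p[:2]/p[2]
E
python3 - <<'E'
from h import *
np.set_printoptions(precision=1,suppress=True)
for n,l in(("scene",[(276,265),(323,297),(402,241)]),("side",[(260.8,300.8),(324.8,303.2),(327.6,228)])):
    for p in l: print(n,plane(n,p,18))
print("pad",tri(("scene",(365,190)),("side",(316,199.5))))
print("handle",tri(("scene",(300,217)),("side",(290.8,245.6))))
E
```

```text
scene [551.4  53.9  18. ]
scene [417.2  52.3  18. ]
scene [ 416.1 -200.5   18. ]
side [551.3  55.9  18. ]
side [416.2  59.4  18. ]
side [ 410.8 -192.2   18. ]
pad [438.6 -77.1 190.3]
handle [485.2  46.9 167.2]
```

Bed corners agree between both views: the origin is about (482,-138), clamp -x runs along world +y, and the pad is at about (439,-77,190). The handle at about (485,48,168) gives q of about 0.25, which is one of the listed teeth. Moving above the pad.

Call:
{"api": "drive_tool", "payload": {
  "plan": [
    {"z": -0.8, "az": -1.4, "hand": 0},
    {"x": -0.4, "y": -0.55, "z": -1.2, "az": -2.22, "hand": 0},
    {"x": -8.85, "y": -11.98, "z": -1.2, "az": -2.22, "hand": 0},
    {"x": -8.85, "y": -11.98, "z": -1.2, "az": -2.22, "hand": 0},
    {"x": -8.85, "y": -11.98, "z": -1.2, "az": -2.22, "hand": 0},
    {"x": -8.85, "y": -11.98, "z": -1.2, "az": -2.22, "hand": 0},
    {"x": -8.85, "y": -11.98, "z": -1.2, "az": -2.22, "hand": 0},
    {"x": -8.85, "y": -11.98, "z": -1.2, "az": -2.22, "hand": 0}
  ]
}}

```text
invalid input
```

Call:
{"api": "drive_tool", "payload": {
  "plan": [
    {"x": 0, "y": 0, "z": -0.8, "ax": 0, "ay": 0, "az": -1.4, "hand": 0},
    {"x": -0.4, "y": -0.55, "z": -1.2, "ax": 0, "ay": 0, "az": -2.22, "hand": 0}
  ]
}}

```text
clock: 0.3
eef_pos: [156.7, 579.3, 292.8]
tcp_rot: [3.139, -0.0, -3.135]
contact_force: [0.6, 0.8, 0.1]
opening: 0.692
grasp_force: 0.0
```

Call:
{"api": "drive_tool", "payload": {
  "plan": [
    {"x": -0.4, "y": -0.9, "z": 0, "ax": 0, "ay": 0, "az": 0, "hand": 0},
    {"x": -0.78, "y": -1.83, "z": 0, "ax": 0, "ay": 0, "az": 0, "hand": 0},
    {"x": -1.17, "y": -2.75, "z": 0, "ax": 0, "ay": 0, "az": 0, "hand": 0},
    {"x": -1.56, "y": -3.67, "z": 0, "ax": 0, "ay": 0, "az": 0, "hand": 0},
    {"x": -1.95, "y": -4.58, "z": 0, "ax": 0, "ay": 0, "az": 0, "hand": 0},
    {"x": -2.34, "y": -5.5, "z": 0, "ax": 0, "ay": 0, "az": 0, "hand": 0},
    {"x": -2.73, "y": -6.42, "z": 0, "ax": 0, "ay": 0, "az": 0, "hand": 0},
    {"x": -3.12, "y": -7.34, "z": 0, "ax": 0, "ay": 0, "az": 0, "hand": 0}
  ]
}}

```text
clock: 1.1
eef_pos: [313.2, 207.8, 291.3]
tcp_rot: [3.142, 0.0, -3.141]
contact_force: [0.7, 0.6, 0.7]
opening: -0.001
grasp_force: 0.0
```

```bash
python3 -c "
from h import *;s=monitor.sense();print(s['eef_pos'],s['tcp_rot'],s['qpos'],s['qvel'])"
```

```text
[313.24939652 207.8292994  291.25642177] [ 3.14150160e+00  3.25027013e-04 -3.14119416e+00] [ 5.81884411e-01 -1.21228295e-01  2.04095920e+00 -1.09021832e-04
  1.22154013e+00 -9.89273135e-01] [-1.27492945 -0.22084332  0.18487951 -0.00144656  0.02495582 -1.26494144]
```

Call:
{"api": "drive_tool", "payload": {
  "plan": [
    {"x": -0.4, "y": -0.9, "z": 0, "ax": 0, "ay": 0, "az": 0, "hand": 0},
    {"x": -0.78, "y": -1.83, "z": 0, "ax": 0, "ay": 0, "az": 0, "hand": 0},
    {"x": -1.17, "y": -2.75, "z": 0, "ax": 0, "ay": 0, "az": 0, "hand": 0},
    {"x": -1.56, "y": -3.67, "z": 0, "ax": 0, "ay": 0, "az": 0, "hand": 0},
    {"x": -1.95, "y": -4.58, "z": 0, "ax": 0, "ay": 0, "az": 0, "hand": 0},
    {"x": -2.34, "y": -5.3, "z": 0, "ax": 0, "ay": 0, "az": 0, "hand": 0},
    {"x": -2.46, "y": -5.5, "z": 0, "ax": 0, "ay": 0, "az": 0, "hand": 0},
    {"x": -2.46, "y": -5.5, "z": 0, "ax": 0, "ay": 0, "az": 0, "hand": 0}
  ]
}}

```text
clock: 1.9
eef_pos: [436.3, -66.4, 290.9]
tcp_rot: [3.141, -0.001, 3.138]
contact_force: [0.2, -0.0, 0.1]
opening: -0.001
grasp_force: 0.0
```

Run:
```python
from h import *
import cv2
s=monitor.sense();print(s['eef_pos'],s['tcp_rot'],s['contact_force'])
c=imaging.camera_info("wrist");im=imaging.grab_frame("wrist")
print(c)
cv2.imwrite("pics/w1.png",im[:,:,::-1])
for P in [(439,-77,193),(482,-138,224),(484,48,181)]: print(P,proj("wrist",np.array(P,float)))
```

```text
[436.30474359 -66.44256092 290.85019524] [ 3.14141823e+00 -9.72961562e-04  3.13848533e+00] [ 0.22414783 -0.0033004   0.09663987]
{'mtx': array([[373.32720275,   0.        , 321.68328848],
       [  0.        , 373.32720275, 236.29180585],
       [  0.        ,   0.        ,   1.        ]]), 'R': array([[ 1.89835424e-03,  9.99998198e-01,  9.65318981e-06],
       [ 9.54925089e-01, -1.81565483e-03,  2.96841334e-01],
       [ 2.96840817e-01, -5.54291931e-04, -9.54926815e-01]]), 't': array([  66.83046204, -471.88158779,  306.59225567])}
(439, -77, 193) [306.11460273 244.33435085]
(482, -138, 224) [208.55276649 324.51801639]
(484, 48, 181) [475.63291916 296.47623241]
```

View pics/w1.png

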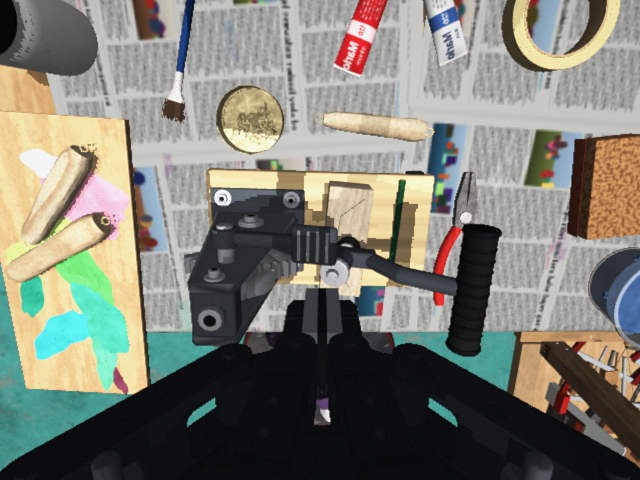

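The wrist view shows the ribbed pad centred at about (313,243), which casts to about (439,-72,193). The column is clear of the fingers. Shift -6 mm in y and descend.

Call:
{"api": "drive_tool", "payload": {
  "plan": [
    {"x": -0.04, "y": -0.12, "z": 0.7, "ax": 0, "ay": 0, "az": 0, "hand": 0},
    {"x": -0.04, "y": -0.12, "z": 1.4, "ax": 0, "ay": 0, "az": 0, "hand": 0},
    {"x": -0.04, "y": -0.12, "z": 1.7, "ax": 0, "ay": 0, "az": 0, "hand": 0},
    {"x": -0.04, "y": -0.12, "z": 1.8, "ax": 0, "ay": 0, "az": 0, "hand": 0},
    {"x": -0.04, "y": -0.12, "z": 1.8, "ax": 0, "ay": 0, "az": 0, "hand": 0}
  ]
}}

```text
clock: 2.45
eef_pos: [437.5, -70.1, 201.1]
tcp_rot: [3.141, -0.001, -3.14]
contact_force: [-0.0, -0.2, -0.5]
opening: 0.001
grasp_force: 0.0
```

Call:
{"api": "drive_tool", "payload": {
  "plan": [
    {"x": 0, "y": 0, "z": 0.06, "ax": 0, "ay": 0, "az": 0, "hand": 0},
    {"x": 0, "y": 0, "z": 0.12, "ax": 0, "ay": 0, "az": 0, "hand": 0},
    {"x": 0, "y": 0, "z": 0.18, "ax": 0, "ay": 0, "az": 0, "hand": 0},
    {"x": 0, "y": 0, "z": 0.24, "ax": 0, "ay": 0, "az": 0, "hand": 0},
    {"x": 0, "y": 0, "z": 0.24, "ax": 0, "ay": 0, "az": 0, "hand": 0}
  ]
}}

```text
clock: 2.95
eef_pos: [438.0, -71.4, 189.1]
tcp_rot: [-3.141, -0.0, 3.141]
contact_force: [-0.2, -0.3, 0.8]
opening: -0.002
grasp_force: 0.0
```

Call:
{"api": "drive_tool", "payload": {
  "plan": [
    {"x": 0, "y": 0, "z": 0.05, "ax": 0, "ay": 0, "az": 0, "hand": 0},
    {"x": 0, "y": 0, "z": 0.1, "ax": 0, "ay": 0, "az": 0, "hand": 0},
    {"x": 0, "y": 0, "z": 0.1, "ax": 0, "ay": 0, "az": 0, "hand": 0}
  ]
}}

```text
clock: 3.25
eef_pos: [437.7, -71.4, 183.8]
tcp_rot: [3.142, -0.001, 3.141]
contact_force: [0.0, -0.9, 0.2]
opening: 0.002
grasp_force: 0.0
```

Call:
{"api": "drive_tool", "payload": {
  "plan": [
    {"x": 0, "y": 0, "z": 0.05, "ax": 0, "ay": 0, "az": 0, "hand": 0},
    {"x": 0, "y": 0, "z": 0.1, "ax": 0, "ay": 0, "az": 0, "hand": 0},
    {"x": 0, "y": 0, "z": 0.1, "ax": 0, "ay": 0, "az": 0, "hand": 0}
  ]
}}

```text
clock: 3.55
eef_pos: [437.8, -71.3, 178.9]
tcp_rot: [3.142, -0.001, 3.141]
contact_force: [-0.4, -0.4, -0.5]
opening: -0.001
grasp_force: 0.0
```

Call:
{"api": "drive_tool", "payload": {
  "plan": [
    {"x": 0, "y": 0, "z": 0.05, "ax": 0, "ay": 0, "az": 0, "hand": 0},
    {"x": 0, "y": 0, "z": 0.08, "ax": 0, "ay": 0, "az": 0, "hand": 0},
    {"x": 0, "y": 0, "z": 0.08, "ax": 0, "ay": 0, "az": 0, "hand": 0}
  ]
}}

```text
clock: 3.85
eef_pos: [437.9, -71.3, 175.1]
tcp_rot: [3.142, -0.0, 3.141]
contact_force: [0.9, -0.6, -0.4]
opening: 0.002
grasp_force: 0.0
```

Little force felt; look before going on.

Run:
```python
from h import *
import cv2
w=imaging.grab_frame("wrist"); a=imaging.grab_frame("scene")[145:245,300:420]; b=imaging.grab_frame("side")[150:250,240:360]
for _ in range(3): print(monitor.sense()['contact_force'],monitor.sense()['eef_pos'])
f=lambda x:cv2.resize(x,(400,300),interpolation=cv2.INTER_CUBIC)
cv2.imwrite("pics/c2.png",np.vstack([np.hstack([f(a),f(b)]),np.hstack([f(w[130:370,160:480]),f(w)])])[:,:,::-1])
```

```text
[ 0.28428645 -0.81554239  1.10820843] [438.1046848  -71.32269184 175.30649369]
[ 0.28428645 -0.81554239  1.10820843] [438.1046848  -71.32269184 175.30649369]
[ 0.28428645 -0.81554239  1.10820843] [438.1046848  -71.32269184 175.30649369]
```

View pics/c2.png

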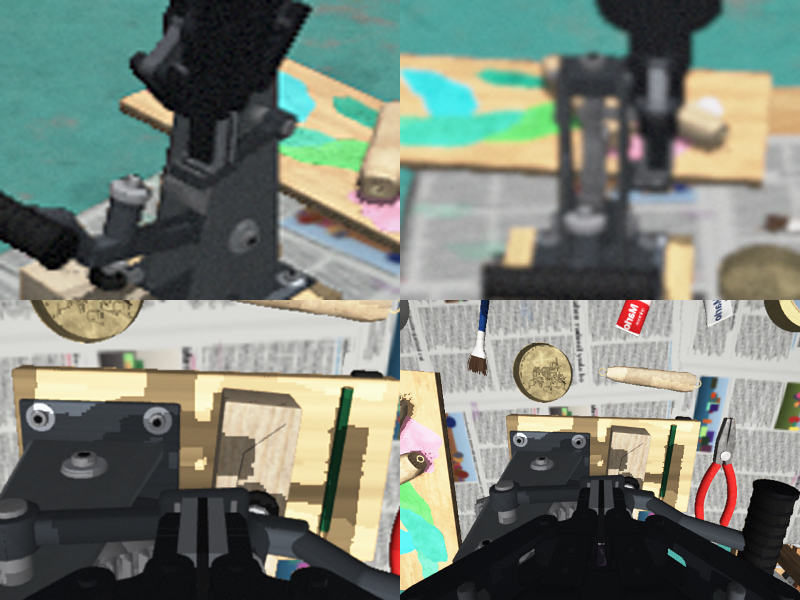

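The finger sits over the pad (scene crop, about (205,155)), and the pad has tipped down with it. Press the last few mm to confirm it has reached its end.

Call:
{"api": "drive_tool", "payload": {
  "plan": [
    {"x": 0, "y": 0, "z": 0.03, "ax": 0, "ay": 0, "az": 0, "hand": 0},
    {"x": 0, "y": 0, "z": 0.05, "ax": 0, "ay": 0, "az": 0, "hand": 0},
    {"x": 0, "y": 0, "z": 0.05, "ax": 0, "ay": 0, "az": 0, "hand": 0}
  ]
}}

```text
clock: 4.3
eef_pos: [438.3, -71.4, 173.0]
tcp_rot: [-3.142, 0.0, 3.141]
contact_force: [-0.1, -0.7, 3.0]
opening: -0.005
grasp_force: 1.6
```

Call:
{"api": "drive_tool", "payload": {
  "plan": [
    {"x": 0, "y": 0, "z": 0.02, "ax": 0, "ay": 0, "az": 0, "hand": 0},
    {"x": 0, "y": 0, "z": 0.02, "ax": 0, "ay": 0, "az": 0, "hand": 0}
  ]
}}

```text
clock: 4.5
eef_pos: [438.4, -71.4, 172.5]
tcp_rot: [-3.141, 0.001, 3.141]
contact_force: [-2.5, 0.6, 11.1]
opening: 0.0
grasp_force: 5.6
```

At its end stop (11 N at 172.5 mm), so the pawl is over. Lift off and move above the handle.

Call:
{"api": "drive_tool", "payload": {
  "plan": [
    {"x": 0, "y": 0, "z": -0.4, "ax": 0, "ay": 0, "az": 0, "hand": 0},
    {"x": 0, "y": 0, "z": -0.9, "ax": 0, "ay": 0, "az": 0, "hand": 0},
    {"x": -0.3, "y": 0.8, "z": -0.9, "ax": 0, "ay": 0, "az": 0, "hand": 0},
    {"x": -0.6, "y": 1.6, "z": -0.9, "ax": 0, "ay": 0, "az": 0, "hand": 0},
    {"x": -0.92, "y": 2.4, "z": -0.9, "ax": 0, "ay": 0, "az": 0, "hand": 0},
    {"x": -0.92, "y": 2.4, "z": -0.7, "ax": 0, "ay": 0, "az": 0, "hand": 0},
    {"x": -0.92, "y": 2.4, "z": -0.5, "ax": 0, "ay": 0, "az": 0, "hand": 0},
    {"x": -0.92, "y": 2.4, "z": -0.5, "ax": 0, "ay": 0, "az": 0, "hand": 0}
  ]
}}

```text
clock: 5.3
eef_pos: [482.4, 48.0, 194.9]
tcp_rot: [-3.141, -0.004, 3.141]
contact_force: [-0.6, 0.3, -0.5]
opening: 0.003
grasp_force: 0.0
```

Run:
```python
from h import *
import cv2
a=imaging.grab_frame("scene")[145:265,270:430]; b=imaging.grab_frame("side")[150:270,220:380]
s=monitor.sense();print(s['eef_pos'],s['contact_force'])
f=lambda x:cv2.resize(x,(400,300),interpolation=cv2.INTER_CUBIC)
cv2.imwrite("pics/c3.png",np.hstack([f(a),f(b)])[:,:,::-1])
```

```text
[483.38465688  47.69476507 196.31274389] [ 0.68750433 -0.46661599  0.48510653]
```

View pics/c3.png

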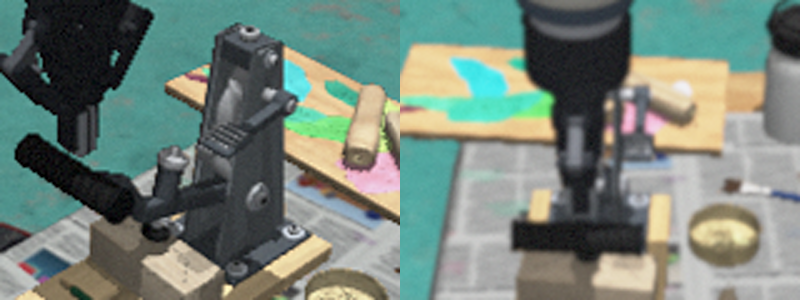

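The pad stays down with the finger away (scene crop, about (220,142)), and the fingers are over the middle of the bar. Push along the handle's arc.

Call:
{"api": "drive_tool", "payload": {
  "plan": [
    {"x": 0, "y": 0, "z": 0.08, "ax": 0, "ay": 0, "az": 0, "hand": 0},
    {"x": 0, "y": 0, "z": 0.18, "ax": 0, "ay": 0, "az": 0, "hand": 0},
    {"x": 0, "y": 0, "z": 0.26, "ax": 0, "ay": 0, "az": 0, "hand": 0},
    {"x": 0, "y": 0.03, "z": 0.34, "ax": 0, "ay": 0, "az": 0, "hand": 0},
    {"x": 0, "y": 0.06, "z": 0.42, "ax": 0, "ay": 0, "az": 0, "hand": 0}
  ]
}}

```text
clock: 5.9
eef_pos: [484.3, 52.0, 175.7]
tcp_rot: [3.141, 0.0, 3.141]
contact_force: [-1.5, 1.6, 2.6]
opening: -0.005
grasp_force: 1.3
```

Call:
{"api": "drive_tool", "payload": {
  "plan": [
    {"x": 0, "y": 0.04, "z": 0.08, "ax": 0, "ay": 0, "az": 0, "hand": 0},
    {"x": 0, "y": 0.07, "z": 0.16, "ax": 0, "ay": 0, "az": 0, "hand": 0},
    {"x": 0, "y": 0.1, "z": 0.24, "ax": 0, "ay": 0, "az": 0, "hand": 0},
    {"x": 0, "y": 0.13, "z": 0.32, "ax": 0, "ay": 0, "az": 0, "hand": 0}
  ]
}}

```text
clock: 6.3
eef_pos: [484.1, 58.3, 159.4]
tcp_rot: [-3.141, -0.0, 3.141]
contact_force: [-1.7, -0.0, 4.1]
opening: 0.004
grasp_force: 2.5
```

Call:
{"api": "drive_tool", "payload": {
  "plan": [
    {"x": 0, "y": 0.03, "z": 0.08, "ax": 0, "ay": 0, "az": 0, "hand": 0},
    {"x": 0, "y": 0.06, "z": 0.16, "ax": 0, "ay": 0, "az": 0, "hand": 0},
    {"x": 0, "y": 0.09, "z": 0.24, "ax": 0, "ay": 0, "az": 0, "hand": 0},
    {"x": 0, "y": 0.11, "z": 0.32, "ax": 0, "ay": 0, "az": 0, "hand": 0}
  ]
}}

```text
clock: 6.7
eef_pos: [484.3, 64.1, 144.0]
tcp_rot: [3.141, 0.0, 3.141]
contact_force: [-2.8, 3.5, 10.2]
opening: -0.001
grasp_force: 4.5
```

Call:
{"api": "drive_tool", "payload": {
  "plan": [
    {"x": 0, "y": 0.01, "z": 0.05, "ax": 0, "ay": 0, "az": 0, "hand": 0},
    {"x": 0, "y": 0.02, "z": 0.1, "ax": 0, "ay": 0, "az": 0, "hand": 0},
    {"x": 0, "y": 0.03, "z": 0.14, "ax": 0, "ay": 0, "az": 0, "hand": 0},
    {"x": 0, "y": 0.03, "z": 0.14, "ax": 0, "ay": 0, "az": 0, "hand": 0}
  ]
}}

```text
clock: 7.1
eef_pos: [484.4, 66.2, 137.3]
tcp_rot: [3.14, 0.0, 3.141]
contact_force: [-1.6, 5.5, 7.9]
opening: -0.001
grasp_force: 4.4
```

Call:
{"api": "drive_tool", "payload": {
  "plan": [
    {"x": 0, "y": 0, "z": 0.04, "ax": 0, "ay": 0, "az": 0, "hand": 0},
    {"x": 0, "y": 0, "z": 0.07, "ax": 0, "ay": 0, "az": 0, "hand": 0},
    {"x": 0, "y": 0, "z": 0.07, "ax": 0, "ay": 0, "az": 0, "hand": 0}
  ]
}}

```text
clock: 7.4
eef_pos: [484.6, 66.6, 134.0]
tcp_rot: [3.139, 0.001, 3.141]
contact_force: [-2.2, 7.1, 11.5]
opening: -0.005
grasp_force: 5.4
```

Call:
{"api": "drive_tool", "payload": {
  "plan": [
    {"x": 0, "y": 0, "z": 0.02, "ax": 0, "ay": 0, "az": 0, "hand": 0},
    {"x": 0, "y": 0, "z": 0.02, "ax": 0, "ay": 0, "az": 0, "hand": 0}
  ]
}}

```text
clock: 7.6
eef_pos: [484.8, 66.7, 133.2]
tcp_rot: [3.139, 0.001, 3.14]
contact_force: [-2.7, 5.9, 12.9]
opening: 0.005
grasp_force: 6.2
```

Call:
{"api": "drive_tool", "payload": {
  "plan": [
    {"x": 0, "y": 0, "z": 0.02, "ax": 0, "ay": 0, "az": 0, "hand": 0},
    {"x": 0, "y": 0, "z": 0.02, "ax": 0, "ay": 0, "az": 0, "hand": 0}
  ]
}}

```text
clock: 7.8
eef_pos: [484.9, 66.7, 132.3]
tcp_rot: [3.139, 0.002, 3.14]
contact_force: [-4.3, 9.3, 14.3]
opening: -0.002
grasp_force: 7.0
```

Call:
{"api": "drive_tool", "payload": {
  "plan": [
    {"x": 0, "y": 0, "z": 0.02, "ax": 0, "ay": 0, "az": 0, "hand": 0},
    {"x": 0, "y": 0, "z": 0.02, "ax": 0, "ay": 0, "az": 0, "hand": 0}
  ]
}}

```text
clock: 8.0
eef_pos: [485.0, 66.8, 132.1]
tcp_rot: [3.139, 0.002, 3.14]
contact_force: [-7.0, 8.3, 24.9]
opening: 0.001
grasp_force: 12.4
```

At the stop: force rises while the height holds. Release slowly, then lift away.

Call:
{"api": "drive_tool", "payload": {
  "plan": [
    {"x": 0, "y": 0, "z": -0.08, "ax": 0, "ay": 0, "az": 0, "hand": 0},
    {"x": 0, "y": 0, "z": -0.16, "ax": 0, "ay": 0, "az": 0, "hand": 0},
    {"x": 0, "y": 0, "z": -0.24, "ax": 0, "ay": 0, "az": 0, "hand": 0},
    {"x": 0, "y": 0, "z": -0.34, "ax": 0, "ay": 0, "az": 0, "hand": 0},
    {"x": 0, "y": 0, "z": -0.7, "ax": 0, "ay": 0, "az": 0, "hand": 0},
    {"x": 0, "y": 0, "z": -1.4, "ax": 0, "ay": 0, "az": 0, "hand": 0},
    {"x": 0, "y": 0, "z": -2.2, "ax": 0, "ay": 0, "az": 0, "hand": 0},
    {"x": 0, "y": 0, "z": -2.8, "ax": 0, "ay": 0, "az": 0, "hand": 0}
  ]
}}

```text
clock: 8.8
eef_pos: [484.2, 65.3, 272.3]
tcp_rot: [3.141, 0.001, 3.141]
contact_force: [0.6, -0.3, -0.3]
opening: 0.001
grasp_force: 0.0
```

Call:
{"api": "drive_tool", "payload": {
  "plan": [
    {"x": 0.5, "y": 0.5, "z": 0, "ax": 0, "ay": 0, "az": 0, "hand": 0},
    {"x": 1.0, "y": 1.0, "z": 0, "ax": 0, "ay": 0, "az": 0, "hand": 0},
    {"x": 1.5, "y": 1.5, "z": 0, "ax": 0, "ay": 0, "az": 0, "hand": 0},
    {"x": 2.0, "y": 2.0, "z": 0, "ax": 0, "ay": 0, "az": 0, "hand": 0},
    {"x": 2.0, "y": 2.0, "z": 0, "ax": 0, "ay": 0, "az": 0, "hand": 0},
    {"x": 2.0, "y": 2.0, "z": 0, "ax": 0, "ay": 0, "az": 0, "hand": 0}
  ]
}}

```text
clock: 9.4
eef_pos: [383.8, 165.6, 270.3]
tcp_rot: [-3.142, 0.0, -3.14]
contact_force: [0.7, -0.4, 0.1]
opening: -0.005
grasp_force: 0.0
```

Run:
```python
from h import *
import cv2
a=imaging.grab_frame("scene"); b=imaging.grab_frame("side")
s=monitor.sense();print(s['clock'],s['eef_pos'],s['contact_force'])
for q in(.34,.445,.5):
    B=.5-q; X=np.array([484,-138.5+205*np.cos(B)-45*np.sin(B),75+205*np.sin(B)+45*np.cos(B)]); print(q,proj("scene",X),proj("side",X))
f=lambda x:cv2.resize(x,(400,400),interpolation=cv2.INTER_CUBIC)
cv2.imwrite("pics/c4.png",np.hstack([f(a[145:305,260:420]),f(b[160:320,220:380])])[:,:,::-1])
```

```text
9.5 [384.58973627 164.92455371 270.25668992] [ 0.11987459  0.62547231 -0.53084051]
0.34 [296.4172902  226.83153874] [291.28597268 254.21149205]
0.445 [293.80947733 237.60089262] [291.3281424  264.52933115]
0.5 [292.81742681 243.0608025 ] [291.37644417 269.65769462]
```

View pics/c4.png

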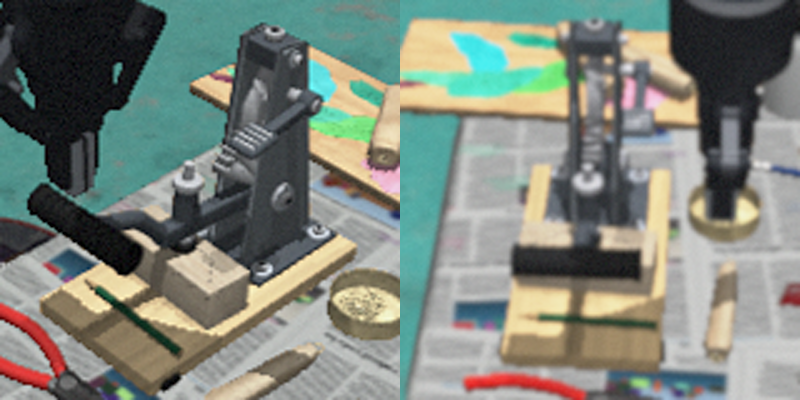

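The handle centre is at about (294,236) in the scene view and (291,265) in the side view. Both match q = 0.445, clamped on the last tooth, and the blank and pencil have not moved.

```bash
python3 -c "
from rig import r; print(r.sign_off())"
```

```text
the job is handed in; nothing more can be done
None
```

The job is handed in: the pawl is over and the arm rests on its last tooth (q about 0.445) with the foot on the blank; the push peaked at about 25 N while confirming the stop, above the 10 to 15 N given, and nothing loose appeared to have moved.

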